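# Lay the specimen vial down and poise the sprung forceps at their marked gap

### The job

Lay the red-capped specimen vial on its side in the white and blue cradle and let go of it. Then take the long sprung forceps off their rest by the black thumb grips, squeeze them until the tips stand at the red marks, 12 mm apart, and hold that gap steady with the forceps about level and the tips poised a few centimetres over the red cap for at least two seconds; the job finishes with you still holding them there. Never let the tips shut on each other, and do not disturb the other things on the bench.

Things in the scene. Friction and masses are not known exactly. Their poses are not given: they have to be found in the camera images.
- red_vial: specimen vial with a red cap, 40 to 85 g, starts upright on the bench: clear round body 28 mm in diameter and 96 mm long, with sand-coloured contents in its foot, then the cap, 25 mm in diameter and 22 mm long (118 mm in all). Origin at the centre of its foot; its z axis runs up its length to the cap.
- red_vial_mid (a point): point on the red-capped vial's axis, 48 mm from its foot: the middle of the clear body, a good place to grasp it.
- red_vial_cap (a point): centre of the red cap, on the vial's axis 107 mm from its foot.
- cradle: fixed cradle. White base 120 mm (its x) by 56 by 8 mm, origin under its centre, on the bench. Two blue V saddles, 8 mm thick, at x = +36 and -36 mm (64 mm free between them for fingers); sides slope 45 degrees, 41 mm across the top edges, which stand 48 to 51 mm above the bench. The vial lies along x, clear body on both saddles, cap overhanging at either end: either way round will do.
- cradle_bed (a point): point above the cradle's middle, 50 mm above the bench: the vial's axis passes here when it lies in the saddles, and red_vial_mid belongs here.
- rest: fixed grey rest for the forceps. Base 170 by 50 by 8 mm; two posts 14 mm thick with tops 45 mm above the bench, at x = -78 mm (28 mm wide) and x = +42 mm (39 mm wide); between the posts there is room for fingers above the base. 3 mm lips on the posts: lift straight up. Origin on the bench below the thumb grips, x along the forceps.
- forceps: long sprung forceps, 58 g, level on the rest. Origin on the underside midway between the thumb grips; x to the tips, y to the left blade, z up. Heel block 20 mm wide, 16 high, x -95 to -71 mm. White gauge leaf 3 mm thick along the underside, 9 mm wide, 31 mm wide from x 30 to 78 mm. Dark steel blades 3 mm wide, hinged at x -85 mm, sprung separately and equally; tips 36 mm apart when free.
- thumb_mid (a point): point midway between the two black thumb grips, 10 mm above the underside (55 mm above the bench on the rest): grasp here, fingers closing along y. Grips are flat, 34 mm long, 14 mm high; width over their outer faces about 42 mm free, 28 mm (then parallel) with the tips 12 mm apart, 21 mm with the tips shut. They push back 0 N when free, about 6.6 N each at the marks.
- tip_l (a point): inner face of the left (+y) blade's tip; the tip gap is the distance from here to tip_r.
- tip_r (a point): inner face of the right (-y) blade's tip.
- marks_mid (a point): point fixed on the forceps midway between the two red mark lines (centred 7.5 mm either side, 3 mm wide, on the gauge leaf below the tips), at the tips' height: 65 mm ahead of thumb_mid along x.
- white_vial: bystander: an equal vial with a white cap, upright on the bench, 118 mm tall, 28 mm in diameter; origin at its foot.
- dropper: bystander: small amber bottle with a red cap, 36 mm in diameter, 65 mm tall; origin at its foot.
- dish: bystander: closed flat glass dish, 88 mm in diameter, 14 mm high; origin at its underside's centre.
- beaker: bystander: glass beaker, 64 mm in diameter, 80 mm tall; origin at its foot.
- reagent: bystander: white bottle with a green cap, 64 mm in diameter, 140 mm tall; origin at its foot.
- marker: bystander: blue marker pen lying on the bench, about 130 mm long and 14 mm thick; origin under its middle.

How it is judged:
On the way, in this order (a step that is already met when the one before it is completed fails the run):
1. the red-capped vial lies on its side in the cradle, let go and still (angle between the z axis of red_vial and the x axis of cradle, either way round below 0.12 rad and x of red_vial_mid in the frame of cradle between -0.015 and 0.015 m and y of red_vial_mid in the frame of cradle between -0.006 and 0.006 m and z of red_vial_mid in the frame of cradle between 0.044 and 0.056 m and contact force between the fingers and red_vial below 0.05 N and linear speed of red_vial below 0.02 m/s), for 0.2 s.
2. the forceps are lifted clear of their rest by the fingers (height (world z) of thumb_mid above 0.08 m and contact force between the fingers and forceps above 1 N and contact force between forceps and rest below 0.05 N), for 0.2 s.
3. the forceps are held over the red cap with the tips at the marked gap, steadily for two seconds (angle between the z axis of red_vial and the x axis of cradle, either way round below 0.12 rad and x of red_vial_mid in the frame of cradle between -0.015 and 0.015 m and y of red_vial_mid in the frame of cradle between -0.006 and 0.006 m and z of red_vial_mid in the frame of cradle between 0.044 and 0.056 m and distance between tip_l and tip_r between 0.009 and 0.015 m and horizontal distance between marks_mid and red_vial_cap below 0.03 m and height (world z) of marks_mid between 0.075 and 0.15 m and contact force between the fingers and forceps above 1 N and contact force between forceps and red_vial below 0.05 N and contact force between forceps and cradle below 0.05 N and contact force between forceps and rest below 0.05 N and angle between forceps's own z axis and vertical below 0.5 rad and linear speed of forceps below 0.02 m/s), for 2 s.
At the end, for the whole second after the job is handed in: Vial let go in the cradle: within 0.12 rad of its axis, 15 mm lengthwise, 6 mm across and in height. Forceps held still by fingers alone, tilt under 0.5 rad, tips 9-15 mm apart, marks_mid within 30 mm horizontally of the cap, 75-150 mm above the bench, touching no vial, cradle or rest (all of step 3 and contact force between the fingers and red_vial below 0.05 N and linear speed of red_vial below 0.02 m/s); the arm keeps its last pose, push and grip.
It fails at once if the forceps' tips are let shut (gap under 3 mm) (distance between tip_l and tip_r below 0.003 m).
It fails at once if a bystander (white-capped vial, dropper bottle, dish, beaker, white bottle or marker) is moved over 20 mm (distance of any of white_vial, dropper, dish, beaker, reagent, marker from where it was at the start of the episode above 0.02 m).
It fails at once if the white-capped vial, a bottle or the beaker is tipped over 0.35 rad (angle between any of white_vial, dropper, beaker, reagent's own z axis and vertical above 0.35 rad).
It also fails if it takes over 58 s, if anything falls off the work surface, if the arm or the gripper's body presses on something with over 40 N, if the wrist force passes 120 N, or if a joint passes its speed limit or range.

### The arm

A 6-joint arm with a two-finger parallel gripper is mounted at the origin on the work surface. World frame = base frame: x ahead of the robot, y to its left, z up, the work surface at z = 0. Lengths are in m, angles in rad, forces in N, time in s.
With the tool pointing down it reaches from about 0.4 to 0.925 m from the base axis. Payload 3.4 kg.
Tool frame: the origin (TCP) lies at the very end of the fingers, on their centre line; the grasp point (between the pads) lies 19 mm behind it; z points along the fingers, y is the line along which they close (so a half turn about z gives the same grasp; the last joint's range is limited). The gripper opens to 85 mm and grips with 20 to 120 N. Pads are 22 mm wide; open, the fingers measure 114 mm over their backs; the gripper's body (76 mm by 85 mm) begins 54 mm behind the grasp point. The pads swing forward as they close: fully open they stand 13 mm farther back than shut.
Start: joints at [1.274, 0.307, 1.506, -0, 1.328, -0.073], TCP at [0.128, 0.561, 0.231] pointing down, gripper open.
Joint ranges: [-3.12, 3.12], [-1.05, 2.28], [0.14, 2.33], [-1.42, 4.57], [0.1, 2.73], [-2.68, 2.68]. Speed limits (rad/s): [2.57, 2.57, 3.14, 3.14, 3.14, 3.14].

### API

Orientations are given as a 3x3 rotation matrix whose columns are the frame's x, y, z axes.
In Python, from station import monitor, vision, job gives the robot as it stands.
- The arm moves only by the shell command python3 -m handwheel 'ROWS' [FORCE]. ROWS is JSON, a list of rows, each an object with "grip": the gripper command: -1 is fully open, 1 is shut, values between are in proportion; "linear": the shift along the tool's x, y, z in units of 0.1 m (1.0 is 0.1 m), a list of three; "angular": the turn, a rotation vector about the tool's x, y, z in units of 360 degrees (1.0 is 360 degrees), a list of three. In form: [{"grip": grip, "linear": [tx, ty, tz], "angular": [rx, ry, rz]}, ...]. A call has 1 to 12 rows; each row shifts and turns the commanded pose from where the row before left it, along the tool's axes as they then stand; what a row does not reach is not made up. A row lasts 1/8 s, in which the tool goes at most 62.5 mm and 10.7 degrees, less where a joint would pass 70% of its speed; a pose out of reach is approached as far as the arm can. A call with a number of a shift or a turn outside -1 to 1 is refused whole. A call with a gripper value outside its range is refused whole. The fingers move at their own pace and stop on an object; FORCE is the grip in N (left out, the last holds). Time passes only in rows, so rows that do not move let the fingers close. It gives the time, the measured TCP pose, the force, the opening and the grip force at its end, in the units of the state.
- monitor.sense(): the state, without advancing time (a new reading comes with each control period).
- vision.get_image(name): name is "scene" or "top" or "wrist"; returns (picture, depth): 384x512x3 uint8, blue, green, red; 384x512 float32, m along the optical axis (not along the pixel's ray), 0 where there is no reading.
- vision.calibration(name): a dict with "fx", "fy", "cx", "cy" (pixels), "D" ([k1, k2, p1, p2, k3] as OpenCV has them; the pictures are not rectified), "R" (3x3) and "t" (3): a world point X has camera coordinates R X + t. Camera axes: x right, y down, z forward; pixel columns grow to the right and rows downward; lengths in m; the calibration is good to about 2 mm. A picture is of the moment at which its call begins: read the wrist's pose just before it. calibration takes no time and is no camera call; for the wrist camera it gives the pose at the moment of the call.
- job.sign_off(): hands the job in; it is judged then, once.
The state is a dict: "time_s": time; "qpos": joint angles; "joint_velocities": joint speeds; "joint_efforts": joint torques, N m; "ee_pos": TCP position; "tcp_rot": TCP orientation; "wrist_force": force on the tool from outside, world axes, zero at the start; "torque": the same for the moment, N m; "gripper_width": finger opening in m; "grip_force": force on a finger pad.
Only numpy, scipy, OpenCV 4.12 (cv2) and the standard library are available. Lean on these libraries where they do the work, as an engineer would, in place of code of your own. Each camera call takes 0.05 s, during which the arm holds its last target. There are 200 camera calls.

## Working session

There is one attempt and no reset: what is moved stays moved. The work goes in short steps, Python scripts to look and compute and a shell command to move; the robot and the scene stay as the last step left them, time stands still between calls to the robot, and variables do not carry over. Pictures are saved under pics/ and viewed, at most 10 in all, crops included, and the job is handed in when it is done.

```bash
ls; mkdir -p pics
cat > h.py <<'E'
import numpy as np, cv2
from station import monitor, vision, job
def cal(n):
    c=vision.calibration(n); K=np.array([[c['fx'],0,c['cx']],[0,c['fy'],c['cy']],[0,0,1.]])
    return K,np.array(c['D'],float),np.array(c['R']),np.array(c['t'])
def ray(c,px):
    K,D,R,t=c; u=cv2.undistortPoints(np.array(px,float).reshape(-1,1,2),K,D).reshape(-1,2)
    d=np.c_[u,np.ones(len(u))]; return -R.T@t, d@R
def onplane(c,px,z):
    o,d=ray(c,px); return o+d*((z-o[2])/d[:,2])[:,None]
def cloud(c,depth,px):
    px=np.array(px,int).reshape(-1,2); o,d=ray(c,px); z=depth[px[:,1],px[:,0]]
    return o+d*z[:,None]
def proj(c,X):
    K,D,R,t=c; return cv2.projectPoints(np.array(X,float).reshape(-1,3),cv2.Rodrigues(R)[0],t,K,D)[0].reshape(-1,2)
E
python3 - <<'E'
from h import *
s=monitor.sense(); print({k:np.round(v,3).tolist() for k,v in s.items()})
for n in('scene','top'):
    im,d=vision.get_image(n); c=cal(n); print(n,np.round(-c[2].T@c[3],3)); np.savez('pics/'+n,im=im,d=d)
    cv2.imwrite(f'pics/{n}0.png',im)
E
```

```text
pics
{'time_s': 0.0, 'qpos': [1.273, 0.308, 1.508, -0.0, 1.328, -0.074], 'joint_velocities': [-0.001, -0.001, 0.001, 0.001, 0.0, -0.001], 'joint_efforts': [-0.002, -45.756, -25.19, -0.001, 0.013, -0.0], 'ee_pos': [0.127, 0.56, 0.23], 'tcp_rot': [[-0.975, 0.222, -0.001], [0.222, 0.975, -0.002], [0.0, -0.002, -1.0]], 'wrist_force': [-0.828, -0.611, 0.2], 'torque': [-0.052, 0.004, -0.017], 'grip_force': 0.0, 'gripper_width': 0.085}
scene [1.587 0.487 0.82 ]
top [0.357 0.037 1.136]
```

View pics/scene0.png

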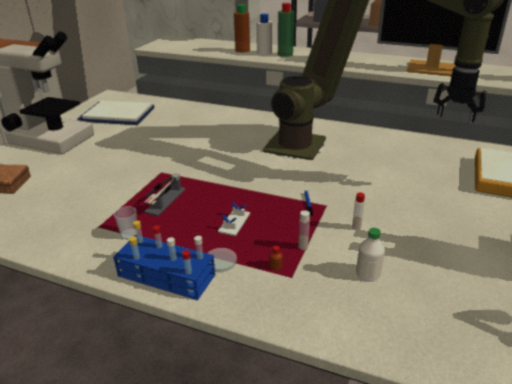

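View pics/top0.png

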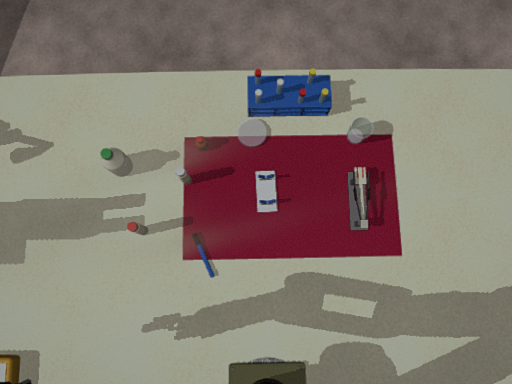

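The top view has image up as +x and image left as +y. The red vial's cap is at about (133,227), the cradle at (266,191) with its axis near world x, and the forceps at about (361,197) with tips pointing +x and the beaker beyond them. I'll get metric positions next.

Run:
```python
from h import *
f=np.load('pics/top.npz'); im,d=f['im'],f['d']; c=cal('top')
hsv=cv2.cvtColor(im,cv2.COLOR_BGR2HSV); H,S,V=cv2.split(hsv)
red=((H<8)|(H>172))&(S>150)&(V>110)
def blobs(m,box,mina=8):
    x0,y0,x1,y1=box; mm=np.zeros_like(m,np.uint8); mm[y0:y1,x0:x1]=m[y0:y1,x0:x1]
    n,l,st,ce=cv2.connectedComponentsWithStats(mm)
    return [(st[i,4],ce[i],np.argwhere(l==i)[:,::-1]) for i in range(1,n) if st[i,4]>=mina]
def rep(name,m,box,z,mina=8):
    for a,ce,p in blobs(m,box,mina):
        P=cloud(c,d,p); print(name,a,np.round(ce,1),'plane',np.round(onplane(c,[ce],z)[0],3),'cloudz',np.round(np.percentile(P[:,2],[10,50,90]),3))
rep('redcap',red,(115,210,160,245),.11)
white=(S<60)&(V>120)
for a,ce,p in blobs(white,(245,160,290,220),60):
    r=cv2.minAreaRect(p.astype(np.float32)); b=cv2.boxPoints(r); print('cradle',a,np.round(ce,1),r); print(np.round(onplane(c,b,.008),3))
blue=(H>100)&(H<130)&(S>120)
rep('saddle',blue,(245,160,290,220),.049)
dark=(V<70)&(S<90)
rep('white cap',white,(170,160,195,185),.118)
rep('green',(H>45)&(H<85)&(S>100),(95,140,130,175),.14)
# tall things near forceps
g=(d>0)
ys,xs=np.mgrid[150:240:1,340:380:1]; P=cloud(c,d,np.c_[xs.ravel(),ys.ravel()])
k=(P[:,2]>.038)&(P[:,2]<.075); Q=P[k]; print('forceps pts',k.sum(),Q.min(0).round(3),Q.max(0).round(3)); m=Q[:,:2].mean(0); u=np.linalg.svd(Q[:,:2]-m)[2][0]; print(m.round(3),u)
cv2.imwrite('pics/z1.png',cv2.resize(im[145:245,330:400],None,fx=6,fy=6,interpolation=cv2.INTER_CUBIC)[:600])
```

```text
redcap 55 [131.5 226.1] plane [0.466 0.343 0.11 ] cloudz [0.115 0.118 0.12 ]
cradle 648 [265.4 191.4] ((265.6270751953125, 190.9143524169922), (40.7856559753418, 19.341650009155273), 86.98721313476562)
[[ 0.631  0.02   0.008]
 [ 0.633 -0.036  0.008]
 [ 0.513 -0.038  0.008]
 [ 0.511  0.017  0.008]]
saddle 15 [261.3 176.4] plane [0.605 0.003 0.049] cloudz [0.033 0.04  0.047]
saddle 15 [269.7 175.9] plane [ 0.606 -0.02   0.049] cloudz [0.034 0.041 0.048]
saddle 13 [262.6 201.6] plane [0.534 0.001 0.049] cloudz [0.035 0.041 0.047]
saddle 17 [271. 201.] plane [ 0.535 -0.022  0.049] cloudz [0.037 0.044 0.046]
white cap 328 [176.2 171.5] plane [0.606 0.228 0.118] cloudz [-0.002  0.001  0.118]
green 80 [105.8 153.1] plane [0.653 0.409 0.14 ] cloudz [0.138 0.14  0.142]
forceps pts 618 [ 0.455 -0.294  0.038] [ 0.629 -0.25   0.067]
[ 0.55  -0.272] [-0.99960225  0.02820181]
```

View pics/z1.png

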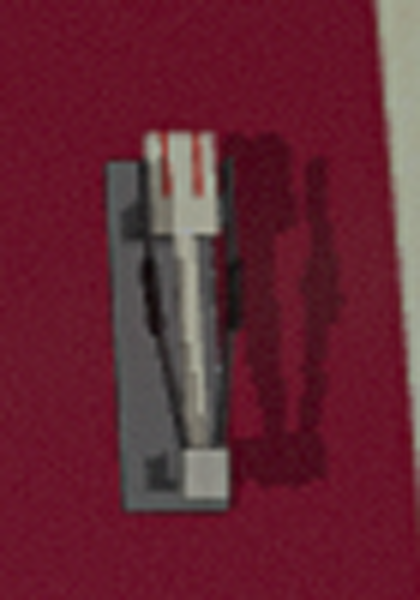

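Measured so far:
- Red vial at about (0.466, 0.343).
- Cradle at about (0.571, -0.009), yaw about 0.02.
- Thumb grips near (0.56, -0.27), pixel (362,194).

I'll grasp the vial with the tool tilted 60° outward, then turn it 90° about the closing axis so it lies along x. First I travel above the vial, then turn and tilt.

```bash
python3 -m handwheel '[{"grip":-1,"linear":[-0.39,-0.124,0],"angular":[0,0,0]},{"grip":-1,"linear":[-0.39,-0.124,0],"angular":[0,0,0]},{"grip":-1,"linear":[-0.39,-0.124,0],"angular":[0,0,0]},{"grip":-1,"linear":[-0.39,-0.124,0],"angular":[0,0,0]},{"grip":-1,"linear":[-0.39,-0.124,0],"angular":[0,0,0]},{"grip":-1,"linear":[-0.39,-0.124,0],"angular":[0,0,0]},{"grip":-1,"linear":[-0.39,-0.124,0],"angular":[0,0,0]},{"grip":-1,"linear":[-0.39,-0.124,0],"angular":[0,0,0]},{"grip":-1,"linear":[-0.39,-0.124,0],"angular":[0,0,0]},{"grip":-1,"linear":[-0.39,-0.124,0],"angular":[0,0,0]}]'
python3 -m handwheel '[{"grip":-1,"linear":[0,0,0],"angular":[0,0,-0.025]},{"grip":-1,"linear":[0,0,0],"angular":[0,0,-0.025]},{"grip":-1,"linear":[0,0,0],"angular":[0,0,-0.025]},{"grip":-1,"linear":[0,0,0],"angular":[0,0,-0.025]},{"grip":-1,"linear":[0,0,0],"angular":[0,0,-0.025]},{"grip":-1,"linear":[0,0,0],"angular":[0,-0.0278,0]},{"grip":-1,"linear":[0,0,0],"angular":[0,-0.0278,0]},{"grip":-1,"linear":[0,0,0],"angular":[0,-0.0278,0]},{"grip":-1,"linear":[0,0,0],"angular":[0,-0.0278,0]},{"grip":-1,"linear":[0,0,0],"angular":[0,-0.0278,0]},{"grip":-1,"linear":[0,0,0],"angular":[0,-0.0278,0]},{"grip":-1,"linear":[0,0,0],"angular":[0,0,0]}]'
python3 - <<'E'
from h import *
s=monitor.sense(); print({k:np.round(s[k],3).tolist() for k in('time_s','qpos','ee_pos','tcp_rot')})
c=cal('wrist'); im,d=vision.get_image('wrist'); cv2.imwrite('pics/w1.png',im); print(np.round(-c[2].T@c[3],3))
print(proj(c,[[.466,.343,.118],[.466,.343,.05],[.466,.343,0]]))
E
```

```text
time_s: 1.35
ee_pos: [0.4812, 0.3522, 0.2308]
tcp_rot: [[-0.975, 0.222, -0.001], [0.222, 0.975, -0.0], [0.001, -0.001, -1.0]]
wrist_force: [0.8, 0.4, 0.2]
gripper_width: 0.0853
grip_force: 0.0
time_s: 2.85
ee_pos: [0.4786, 0.3535, 0.2533]
tcp_rot: [[-0.564, -0.524, 0.639], [-0.358, 0.852, 0.382], [-0.744, -0.013, -0.668]]
wrist_force: [-0.4, 0.2, -0.1]
gripper_width: 0.0856
grip_force: 0.0
{'time_s': 2.85, 'qpos': [0.588, 0.075, 2.133, -0.364, 0.101, -1.194], 'ee_pos': [0.479, 0.353, 0.253], 'tcp_rot': [[-0.564, -0.524, 0.639], [-0.358, 0.852, 0.382], [-0.744, -0.013, -0.668]]}
[0.343 0.271 0.289]
[[259.39789771  41.69064493]
 [260.6512286  -19.12943608]
 [261.36799882 -53.27141619]]
```

View pics/w1.png

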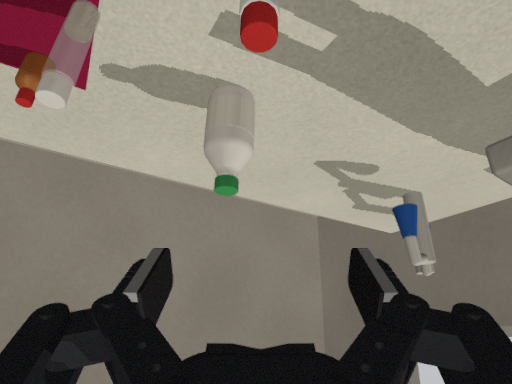

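The wrist view shows the red cap's top at about (259,38), against a predicted (259,42), so the vial estimate is good. The reagent bottle is at (228,140), off to the side. Joint 5 stopped at its 0.1 limit, so an outward tilt of 60° isn't reachable here. I'll check the opposite tilt, with the tool coming in from outside, on the wrist angles, using azimuths that clear the reagent bottle.

```bash
cat >> h.py <<'E'
from scipy.spatial.transform import Rotation as Rn
from scipy.optimize import least_squares
def ori(q): return Rn.from_euler('ZYZYZ',[q[0],q[1]+q[2],q[3],q[4],q[5]]).as_matrix()
E
python3 - <<'E'
from h import *
s=monitor.sense(); q=s['qpos']; R=np.array(s['tcp_rot'])
M=ori(q); print(np.round(M.T@R,3))
q0=[1.273,.308,1.508,0,1.328,-.074]; R0=np.array([[-.975,.222,-.001],[.222,.975,-.002],[0,-.002,-1]]); print(np.round(ori(q0).T@R0,3))
C=M.T@R
for ya in (2.77,-.37,1.2+.3+1.57,1.2+.3-1.57):
  for tilt in (50,60):
    sg=1 if np.sin(ya)>0 or ya>3 else -1
    y=np.array([np.cos(ya),np.sin(ya),0]); z=np.array([0,0,-1.]); x=np.cross(y,z)
    Rt=np.c_[x,y,z]@Rn.from_euler('y',sg*tilt,degrees=True).as_matrix()@C.round().T
    for q1 in (.5,.7):
      for q23 in (1.6,1.9):
        W=Rn.from_euler('ZY',[q1,q23]).as_matrix().T@Rt
        print(ya,tilt,q1,q23,Rn.from_matrix(W).as_euler('ZYZ').round(2))
E
```

```text
Traceback (most recent call last):
  File "h.py", line 18, in ori
    def ori(q): return Rn.from_euler('ZYZYZ',[q[0],q[1]+q[2],q[3],q[4],q[5]]).as_matrix()
                       ~~~~~~~~~~~~~^^^^^^^^^^^^^^^^^^^^^^^^^^^^^^^^^^^^^^^^^
  File "scipy/spatial/transform/_rotation.pyx", line 1413, in scipy.spatial.transform._rotation.Rotation.from_euler
ValueError: Expected axis specification to be a non-empty string of upto 3 characters, got ZYZYZ
```

```bash
sed -i '$d' h.py
cat >> h.py <<'E'
def ori(q): return (Rn.from_euler('ZY',[q[0],q[1]+q[2]])*Rn.from_euler('ZYZ',[q[3],q[4],q[5]])).as_matrix()
E
python3 - <<'E'
from h import *
s=monitor.sense(); q=s['qpos']; R=np.array(s['tcp_rot'])
M=ori(q); print(np.round(M.T@R,3))
q0=[1.273,.308,1.508,0,1.328,-.074]; R0=np.array([[-.975,.222,-.001],[.222,.975,-.002],[0,-.002,-1]]); print(np.round(ori(q0).T@R0,3))
C=(M.T@R).round()
for ya in (2.77,-.37,3.07,-.07):
  for tilt in (50,60):
    sg=1 if ya>1 else -1
    y=np.array([np.cos(ya),np.sin(ya),0]); z=np.array([0,0,-1.]); x=np.cross(y,z)
    Rt=np.c_[x,y,z]@Rn.from_euler('y',sg*tilt,degrees=True).as_matrix()@C.T
    for q1 in (.5,.7):
      for q23 in (1.6,1.9):
        W=Rn.from_euler('ZY',[q1,q23]).as_matrix().T@Rt
        print(ya,tilt,q1,q23,Rn.from_matrix(W).as_euler('ZYZ').round(2))
E
```

```text
[[ 0. -1. -0.]
 [ 1.  0.  0.]
 [-0. -0.  1.]]
[[-0. -1. -0.]
 [ 1. -0.  0.]
 [ 0. -0.  1.]]
2.77 50 0.5 1.6 [-0.64  2.17 -2.47]
2.77 50 0.5 1.9 [-0.55  1.93 -2.28]
2.77 50 0.7 1.6 [-0.51  2.28 -2.26]
2.77 50 0.7 1.9 [-0.42  2.01 -2.1 ]
2.77 60 0.5 1.6 [-0.82  2.28 -2.58]
2.77 60 0.5 1.9 [-0.68  2.06 -2.33]
2.77 60 0.7 1.6 [-0.67  2.41 -2.37]
2.77 60 0.7 1.9 [-0.52  2.16 -2.15]
-0.37 50 0.5 1.6 [-0.64  2.17  0.67]
-0.37 50 0.5 1.9 [-0.55  1.92  0.86]
-0.37 50 0.7 1.6 [-0.51  2.28  0.88]
-0.37 50 0.7 1.9 [-0.42  2.01  1.04]
-0.37 60 0.5 1.6 [-0.82  2.27  0.56]
-0.37 60 0.5 1.9 [-0.68  2.05  0.81]
-0.37 60 0.7 1.6 [-0.67  2.41  0.77]
-0.37 60 0.7 1.9 [-0.52  2.16  0.99]
3.07 50 0.5 1.6 [-0.78  1.98 -2.73]
3.07 50 0.5 1.9 [-0.71  1.76 -2.51]
3.07 50 0.7 1.6 [-0.7   2.11 -2.56]
3.07 50 0.7 1.9 [-0.61  1.87 -2.36]
3.07 60 0.5 1.6 [-0.96  2.04 -2.8 ]
3.07 60 0.5 1.9 [-0.86  1.86 -2.55]
3.07 60 0.7 1.6 [-0.88  2.2  -2.66]
3.07 60 0.7 1.9 [-0.75  1.99 -2.41]
-0.07 50 0.5 1.6 [-0.78  1.98  0.41]
-0.07 50 0.5 1.9 [-0.72  1.76  0.63]
-0.07 50 0.7 1.6 [-0.7   2.11  0.58]
-0.07 50 0.7 1.9 [-0.61  1.87  0.78]
-0.07 60 0.5 1.6 [-0.96  2.04  0.34]
-0.07 60 0.5 1.9 [-0.86  1.86  0.59]
-0.07 60 0.7 1.6 [-0.88  2.2   0.48]
-0.07 60 0.7 1.9 [-0.75  1.99  0.73]
```

The wrist model matches. I'll use tool y azimuth 2.77 with a 60° inward tilt.

```bash
cat >> h.py <<'E'
def tgt(ya,tilt):
    y=np.array([np.cos(ya),np.sin(ya),0]); z=np.array([0,0,-1.])
    return np.c_[np.cross(y,z),y,z]@Rn.from_euler('y',tilt,degrees=True).as_matrix()
def go(Rt=None,p=None):
    s=monitor.sense(); R=np.array(s['tcp_rot'])
    if Rt is not None: print('rot units',(Rn.from_matrix(R.T@Rt).as_rotvec()/2/np.pi).round(4))
    else: Rt=R
    if p is not None:
        dp=np.array(p)-s['ee_pos']; print('lin units now',(R.T@dp*10).round(3),'after turn',(Rt.T@dp*10).round(3))
E
python3 -c "
from h import *
go(tgt(2.77,60),[.460,.328,.16])"
```

```text
rot units [ 0.0103  0.2877 -0.1193]
lin units now [ 0.898 -0.109  0.403] after turn [-0.656  0.085  0.738]
```

```bash
python3 -m handwheel '[{"grip":-1,"linear":[0,0,0],"angular":[0.0009,0.0262,-0.0108]},{"grip":-1,"linear":[0,0,0],"angular":[0.0009,0.0262,-0.0108]},{"grip":-1,"linear":[0,0,0],"angular":[0.0009,0.0262,-0.0108]},{"grip":-1,"linear":[0,0,0],"angular":[0.0009,0.0262,-0.0108]},{"grip":-1,"linear":[0,0,0],"angular":[0.0009,0.0262,-0.0108]},{"grip":-1,"linear":[0,0,0],"angular":[0.0009,0.0262,-0.0108]},{"grip":-1,"linear":[0,0,0],"angular":[0.0009,0.0262,-0.0108]},{"grip":-1,"linear":[0,0,0],"angular":[0.0009,0.0262,-0.0108]},{"grip":-1,"linear":[0,0,0],"angular":[0.0009,0.0262,-0.0108]},{"grip":-1,"linear":[0,0,0],"angular":[0.0009,0.0262,-0.0108]},{"grip":-1,"linear":[0,0,0],"angular":[0.0009,0.0262,-0.0108]},{"grip":-1,"linear":[0,0,0],"angular":[0,0,0]}]'
python3 - <<'E'
from h import *
s=monitor.sense(); print(s['qpos'])
go(tgt(2.77,60),[.460,.328,.14])
c=cal('wrist'); im,d=vision.get_image('wrist'); cv2.imwrite('pics/w2.png',im)
H,S,V=cv2.split(cv2.cvtColor(im,cv2.COLOR_BGR2HSV)); red=((H<8)|(H>172))&(S>150)&(V>110)
n,l,st,ce=cv2.connectedComponentsWithStats(red.astype(np.uint8))
for i in range(1,n):
    if st[i,4]>30: P=cloud(c,d,np.argwhere(l==i)[:,::-1]); print(st[i],ce[i].round(1),np.median(P,0).round(3),P[:,2].max().round(3))
print(proj(c,[[.466,.343,.118],[.466,.343,.05]]))
E
```

```text
time_s: 4.4
ee_pos: [0.4807, 0.3537, 0.2457]
tcp_rot: [[-0.185, -0.928, -0.324], [-0.472, 0.373, -0.799], [0.862, 0.005, -0.506]]
wrist_force: [-0.0, 0.4, -1.0]
gripper_width: 0.0852
grip_force: 0.0
[ 0.77709502  0.86534419  0.87447522 -0.49618297  2.33910062 -2.1522373 ]
rot units [ 0.0019  0.0012 -0.0002]
lin units now [-0.752  0.09   0.808] after turn [-0.758  0.099  0.801]
[ 15 263  14  18 160] [ 21.7 270.4] [0.712 0.178 0.064] 0.385
[258 297  27  34 720] [271.  313.3] [0.466 0.344 0.117] 0.385
[[270.4227821  311.36411616]
 [268.37399074 335.10866476]]
```

The wrist camera confirms the vial at (0.466, 0.344). Next I descend over it and close.

```bash
python3 -m handwheel '[{"grip":-1,"linear":[-0.25,0.03,0.27],"angular":[0.0006,0.0004,0]},{"grip":-1,"linear":[-0.25,0.03,0.27],"angular":[0.0006,0.0004,0]},{"grip":-1,"linear":[-0.25,0.03,0.27],"angular":[0.0006,0.0004,0]},{"grip":-1,"linear":[-0.172,0,0.1],"angular":[0,0,0]},{"grip":-1,"linear":[-0.172,0,0.1],"angular":[0,0,0]},{"grip":-1,"linear":[-0.172,0,0.1],"angular":[0,0,0]},{"grip":-1,"linear":[-0.172,0,0.1],"angular":[0,0,0]},{"grip":-1,"linear":[-0.172,0,0.1],"angular":[0,0,0]},{"grip":-1,"linear":[0,0,0],"angular":[0,0,0]}]'
python3 - <<'E'
from h import *
s=monitor.sense(); print(s['qpos'].round(2) if hasattr(s['qpos'],'round') else s['qpos']); go(tgt(2.77,60),[.460,.328,.0405])
R=np.array(s['tcp_rot']); print('vial axis off along closing', R[:,1]@(np.array([.466,.344,.05])-s['ee_pos']))
E
```

```text
time_s: 5.58
ee_pos: [0.4624, 0.3249, 0.0456]
tcp_rot: [[-0.192, -0.93, -0.312], [-0.464, 0.366, -0.807], [0.865, -0.01, -0.502]]
wrist_force: [-0.1, 0.2, 0.5]
gripper_width: 0.0854
grip_force: 0.0
[ 0.77  1.01  1.1  -0.41  2.01 -1.96]
rot units [-0.0003  0.0003 -0.0017]
lin units now [-0.054  0.034  0.008] after turn [-0.054  0.033  0.008]
vial axis off along closing 0.003555669011788569
```

```bash
python3 -m handwheel '[{"grip":-1,"linear":[-0.06,0.035,0.01],"angular":[0,0,0]},{"grip":1,"linear":[0,0,0],"angular":[0,0,0]},{"grip":1,"linear":[0,0,0],"angular":[0,0,0]},{"grip":1,"linear":[0,0,0],"angular":[0,0,0]},{"grip":1,"linear":[0,0,0],"angular":[0,0,0]},{"grip":1,"linear":[0,0,0],"angular":[0,0,0]},{"grip":1,"linear":[0,0,0],"angular":[0,0,0]},{"grip":1,"linear":[0,0,0],"angular":[0,0,0]}]' 35
```

```text
time_s: 6.58
ee_pos: [0.4607, 0.3288, 0.0424]
tcp_rot: [[-0.195, -0.93, -0.311], [-0.465, 0.367, -0.806], [0.863, -0.013, -0.504]]
wrist_force: [1.2, 1.4, 3.4]
gripper_width: 0.0269
grip_force: 35.6
```

```bash
python3 -m handwheel '[{"grip":1,"linear":[0.13,0,-0.075],"angular":[0,0,0]},{"grip":1,"linear":[0.26,0,-0.151],"angular":[0,0,0]},{"grip":1,"linear":[0.26,0,-0.151],"angular":[0,0,0]},{"grip":1,"linear":[0.26,0,-0.151],"angular":[0,0,0]},{"grip":1,"linear":[0.26,0,-0.151],"angular":[0,0,0]},{"grip":1,"linear":[0.26,0,-0.151],"angular":[0,0,0]},{"grip":1,"linear":[0.26,0,-0.151],"angular":[0,0,0]}]'
python3 - <<'E'
from h import *
print(monitor.sense()['qpos'])
go(tgt(np.pi/2+.024,-30),[.56,-.01,.20])
E
```

```text
time_s: 7.45
ee_pos: [0.458, 0.329, 0.2405]
tcp_rot: [[-0.196, -0.93, -0.31], [-0.467, 0.367, -0.805], [0.862, -0.013, -0.506]]
wrist_force: [-0.3, -0.4, -0.3]
gripper_width: 0.027
grip_force: 35.4
[ 0.78113496  0.81625954  0.99847074 -0.47800551  2.26694352 -2.09968406]
rot units [-0.0541 -0.2162  0.1971]
lin units now [ 1.033 -2.187  2.616] after turn [-0.61  -3.413  0.82 ]
```

```bash
python3 -m handwheel '[{"grip":1,"linear":[0,0,0],"angular":[-0.0049,-0.01965,0.0179]},{"grip":1,"linear":[0,0,0],"angular":[-0.0049,-0.01965,0.0179]},{"grip":1,"linear":[0,0,0],"angular":[-0.0049,-0.01965,0.0179]},{"grip":1,"linear":[0,0,0],"angular":[-0.0049,-0.01965,0.0179]},{"grip":1,"linear":[0,0,0],"angular":[-0.0049,-0.01965,0.0179]},{"grip":1,"linear":[0,0,0],"angular":[-0.0049,-0.01965,0.0179]},{"grip":1,"linear":[0,0,0],"angular":[-0.0049,-0.01965,0.0179]},{"grip":1,"linear":[0,0,0],"angular":[-0.0049,-0.01965,0.0179]},{"grip":1,"linear":[0,0,0],"angular":[-0.0049,-0.01965,0.0179]},{"grip":1,"linear":[0,0,0],"angular":[-0.0049,-0.01965,0.0179]},{"grip":1,"linear":[0,0,0],"angular":[-0.0049,-0.01965,0.0179]},{"grip":1,"linear":[0,0,0],"angular":[0,0,0]}]'
python3 - <<'E'
from h import *
print(monitor.sense()['qpos'])
go(tgt(np.pi/2+.024,-30),[.56,-.01,.15])
E
```

```text
time_s: 8.95
ee_pos: [0.4548, 0.3263, 0.2372]
tcp_rot: [[-0.868, -0.028, 0.496], [-0.028, 1.0, 0.008], [-0.496, -0.007, -0.868]]
wrist_force: [0.7, -0.8, 0.2]
gripper_width: 0.0272
grip_force: 35.4
[ 0.77380447  0.13455654  1.86768123 -0.49128642  0.80858484 -0.54324341]
rot units [-0.0006 -0.0007  0.0011]
lin units now [-0.386 -3.385  1.253] after turn [-0.405 -3.387  1.241]
```

```bash
python3 -m handwheel '[{"grip":1,"linear":[-0.043,-0.376,0.139],"angular":[0,0,0]},{"grip":1,"linear":[-0.043,-0.376,0.139],"angular":[0,0,0]},{"grip":1,"linear":[-0.043,-0.376,0.139],"angular":[0,0,0]},{"grip":1,"linear":[-0.043,-0.376,0.139],"angular":[0,0,0]},{"grip":1,"linear":[-0.043,-0.376,0.139],"angular":[0,0,0]},{"grip":1,"linear":[-0.043,-0.376,0.139],"angular":[0,0,0]},{"grip":1,"linear":[-0.043,-0.376,0.139],"angular":[0,0,0]},{"grip":1,"linear":[-0.043,-0.376,0.139],"angular":[0,0,0]},{"grip":1,"linear":[-0.043,-0.376,0.139],"angular":[0,0,0]},{"grip":1,"linear":[0,0,0],"angular":[-0.0006,-0.0007,0.0011]},{"grip":1,"linear":[0,0,0],"angular":[0,0,0]}]'
python3 - <<'E'
from h import *
s=monitor.sense(); print(s['qpos'])
for n in('top','wrist'):
    c=cal(n); im,d=vision.get_image(n); np.savez('pics/'+n+'3',im=im,d=d); 
    H,S,V=cv2.split(cv2.cvtColor(im,cv2.COLOR_BGR2HSV))
    for nm,m in(('red',((H<8)|(H>172))&(S>150)&(V>110)),('blue',(H>100)&(H<130)&(S>120))):
        k,l,st,ce=cv2.connectedComponentsWithStats(m.astype(np.uint8))
        for i in range(1,k):
            if st[i,4]>10: P=cloud(c,d,np.argwhere(l==i)[:,::-1]); print(n,nm,st[i],ce[i].round(1),np.median(P,0).round(3))
w=np.load('pics/wrist3.npz')['im']; t=np.load('pics/top3.npz')['im']
cv2.imwrite('pics/m3.png',np.hstack([cv2.resize(w,(400,300)),cv2.resize(t[130:250,200:360],(400,300))]))
E
```

```text
time_s: 10.32
ee_pos: [0.5637, -0.0073, 0.1498]
tcp_rot: [[-0.865, -0.022, 0.502], [-0.018, 1.0, 0.015], [-0.502, 0.004, -0.865]]
wrist_force: [0.4, -0.5, -0.1]
gripper_width: 0.0268
grip_force: 35.4
[-0.14574063  0.20368386  2.07803458  0.25693657  0.35087858 -1.95660965]
top red [255  69   6   6  28] [257.7  71.8] [0.88  0.009 0.128]
top red [300  89   6   6  32] [302.4  91.7] [ 0.82  -0.11   0.129]
top red [197 137   6   5  23] [199.2 138.9] [0.712 0.176 0.065]
top red [ 184  136  112  123 4970] [224.1 197.4] [0.542 0.111 0.001]
top red [320 137   7   6  11] [323.  139.9] [ 0.723 -0.184  0.002]
top red [281 139  75  47 725] [312.4 159.7] [ 0.672 -0.141  0.001]
top red [351 148  24  20 130] [363.2 157.2] [ 0.67  -0.3    0.001]
top red [334 157   7   7  14] [337.7 159.8] [ 0.662 -0.225  0.002]
top red [379 157   7   5  11] [382.1 159.2] [ 0.663 -0.356  0.001]
top red [286 161   7   5  12] [288.7 162.9] [ 0.655 -0.078  0.001]
top red [330 161  21  20  92] [340.6 169. ] [ 0.636 -0.232  0.001]
top red [276 162  10   9  30] [280.2 166.7] [ 0.643 -0.053  0.002]
top red [378 163  14   9  
[... 1444 characters left out ...]
079  0.068]
top blue [198 245  16  32 111] [205.4 260.8] [0.376 0.162 0.012]
wrist red [ 217  137   82   94 6213] [257.6 181.9] [ 0.489 -0.009  0.169]
wrist red [404 200  20  12  29] [415.  203.1] [0.697 0.182 0.   ]
wrist red [413 239  18  19 264] [421.3 248.4] [0.706 0.173 0.06 ]
wrist red [171 342   4   6  14] [172.7 344.8] [ 0.814 -0.104  0.128]
wrist blue [258  78  30  25 424] [272.7  89.9] [0.533 0.002 0.041]
wrist blue [222  80  31  23 424] [237.1  90.5] [ 0.534 -0.023  0.041]
wrist blue [ 106  246  101   56 2831] [152.8 266.8] [ 0.805 -0.149  0.034]
wrist blue [229 284  13  35 225] [233.7 305.7] [ 0.851 -0.036  0.067]
wrist blue [282 288   9  32 100] [286.7 304.1] [0.836 0.036 0.067]
```

View pics/m3.png

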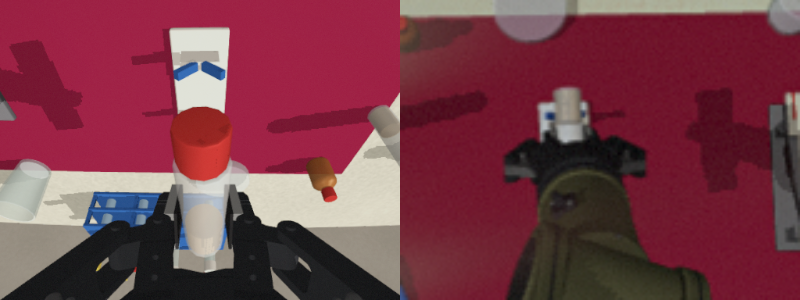

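The cap's end face, at (200,145) in the composite, faces the robot. The near saddle lies directly below at (200,72), and the vial looks level and aligned. Before descending, I'll fit a quick kinematic model to the logged poses to check the joint 5 margin.

```bash
cat >> h.py <<'E'
def fk(q,p):
    a0,h,L2,a3,d4,dt,lat=p; b=q[1]+q[2]
    v=np.array([a0+L2*np.sin(q[1])+a3*np.cos(b)+d4*np.sin(b),lat,h+L2*np.cos(q[1])-a3*np.sin(b)+d4*np.cos(b)])
    return Rn.from_euler('z',q[0]).apply(v)+dt*ori(q)[:,2]
data=[([1.273,.308,1.508,0,1.328,-.074],[.127,.56,.23]),([.588,.075,2.133,-.364,.101,-1.194],[.479,.353,.253]),([.777,.8653,.8745,-.496,2.339,-2.152],[.4807,.3537,.2457]),([.7811,.8163,.9985,-.478,2.2669,-2.0997],[.458,.329,.2405]),([.7738,.1346,1.8677,-.4913,.8086,-.5432],[.4548,.3263,.2372]),([-.1457,.2037,2.078,.2569,.3509,-1.9566],[.5637,-.0073,.1498])]
fit=least_squares(lambda p:np.concatenate([fk(q,p)-x for q,x in data]),[0,.2,.4,0,.4,.2,.04])
P=fit.x
RC=np.array([[0,-1,0],[1,0,0],[0,0,1.]])
def ik(Rt,x,q0):
    e=lambda q:np.concatenate([fk(q,P)-x,.3*(ori(q)@RC-Rt).ravel()])
    r=least_squares(e,q0,bounds=([-3.12,-1.05,.14,-1.42,.1,-2.68],[3.12,2.28,2.33,4.57,2.73,2.68])); return r.x.round(3),np.abs(r.fun).max().round(4)
E
python3 - <<'E'
from h import *
print(P.round(4),np.abs(fit.fun).max())
s=monitor.sense(); R=np.array(s['tcp_rot']); q=s['qpos']
for z in (.15,.08,.036): print(ik(R,[.576,-.0095,z],q))
go(None,[.576,-.0093,.080])
E
```

```text
[-2.000e-04  1.921e-01  6.461e-01  1.089e-01  4.168e-01  3.710e-01
  4.210e-02] 0.0007556321130380017
(array([-0.147,  0.218,  2.054,  0.254,  0.36 , -1.956]), np.float64(0.0))
(array([-0.147,  0.352,  2.141,  0.604,  0.157, -2.315]), np.float64(0.0))
(array([-0.142,  0.433,  2.154,  0.969,  0.1  , -2.68 ]), np.float64(0.0062))
lin units now [ 0.239 -0.036  0.667] after turn [ 0.239 -0.036  0.667]
```

The model fits to 0.8 mm. Placing this way round would run joints 5 and 6 to their limits at the bottom. The cradle accepts either direction, so I'll check a half turn about the vertical (inward tilt, cap toward +x).

Run:
```python
from h import *
s=monitor.sense(); R=np.array(s['tcp_rot']); q=s['qpos']
tot=-(np.pi+.012)
for z,fr in [(.2,0)]+[(.2,i/9) for i in range(1,10)]+[(.12,1),(.036,1)]:
    Rt=Rn.from_euler('z',tot*fr).as_matrix()@R; q,e=ik(Rt,[.5645,-.0095,z],q); print(round(fr,2),z,q,e)
go(Rt,[.5645,-.0095,.2]); print((R.T@[0,0,tot]/2/np.pi).round(4))
```

```text
0 0.2 [-0.152  0.124  2.003  0.19   0.503 -1.888] 0.0
0.11 0.2 [ 0.018  0.141  1.982 -0.329  0.542 -0.984] 0.0
0.22 0.2 [ 0.151  0.196  1.906 -0.572  0.748 -0.374] 0.0
0.33 0.2 [ 2.240e-01  2.720e-01  1.793e+00 -6.080e-01  9.860e-01  1.000e-03] 0.0
0.44 0.2 [ 0.241  0.354  1.66  -0.566  1.211  0.276] 0.0
0.56 0.2 [ 0.219  0.433  1.523 -0.494  1.413  0.513] 0.0
0.67 0.2 [ 0.168  0.503  1.396 -0.405  1.587  0.742] 0.0
0.78 0.2 [ 0.1    0.558  1.292 -0.299  1.727  0.978] 0.0
0.89 0.2 [ 0.021  0.594  1.222 -0.178  1.822  1.23 ] 0.0
1.0 0.2 [-0.064  0.608  1.194 -0.043  1.864  1.494] 0.0
1 0.12 [-0.064  0.674  1.277 -0.042  1.715  1.501] 0.0
1 0.036 [-0.064  0.759  1.34  -0.041  1.568  1.507] 0.0
rot units [-0.2503  0.0018 -0.4307]
lin units now [-0.264 -0.031 -0.428] after turn [-0.241  0.035 -0.442]
[ 0.2522 -0.0018  0.434 ]
```

```bash
python3 -m handwheel '[{"grip":1,"linear":[-0.13,-0.015,-0.214],"angular":[0,0,0]},{"grip":1,"linear":[-0.13,-0.015,-0.214],"angular":[0,0,0]},{"grip":1,"linear":[0,0,0],"angular":[0.007,0,0.0121]},{"grip":1,"linear":[0,0,0],"angular":[0.007,0,0.0121]},{"grip":1,"linear":[0,0,0],"angular":[0.007,0,0.0121]},{"grip":1,"linear":[0,0,0],"angular":[0.007,0,0.0121]},{"grip":1,"linear":[0,0,0],"angular":[0.007,0,0.0121]},{"grip":1,"linear":[0,0,0],"angular":[0.007,0,0.0121]},{"grip":1,"linear":[0,0,0],"angular":[0.007,0,0.0121]},{"grip":1,"linear":[0,0,0],"angular":[0.007,0,0.0121]}]'
python3 -m handwheel '[{"grip":1,"linear":[0,0,0],"angular":[0.0137,0,0.0236]},{"grip":1,"linear":[0,0,0],"angular":[0.0137,0,0.0236]},{"grip":1,"linear":[0,0,0],"angular":[0.0137,0,0.0236]},{"grip":1,"linear":[0,0,0],"angular":[0.0137,0,0.0236]},{"grip":1,"linear":[0,0,0],"angular":[0.0137,0,0.0236]},{"grip":1,"linear":[0,0,0],"angular":[0.0137,0,0.0236]},{"grip":1,"linear":[0,0,0],"angular":[0.0137,0,0.0236]},{"grip":1,"linear":[0,0,0],"angular":[0.0137,0,0.0236]},{"grip":1,"linear":[0,0,0],"angular":[0.0137,0,0.0236]},{"grip":1,"linear":[0,0,0],"angular":[0.0137,0,0.0236]},{"grip":1,"linear":[0,0,0],"angular":[0.0137,0,0.0236]}]'
python3 - <<'E'
from h import *
Rt=tgt(-np.pi/2+.015,-30.2)
go(Rt,[.5645,-.0095,.1])
E
```

```text
time_s: 11.68
ee_pos: [0.5636, -0.0086, 0.1999]
tcp_rot: [[-0.671, 0.629, 0.391], [0.547, 0.777, -0.312], [-0.5, 0.004, -0.866]]
wrist_force: [0.3, -0.3, -0.1]
gripper_width: 0.0271
grip_force: 35.5
time_s: 13.05
ee_pos: [0.5643, -0.0083, 0.1995]
tcp_rot: [[0.727, 0.542, -0.421], [0.471, -0.84, -0.268], [-0.499, -0.003, -0.867]]
wrist_force: [-0.3, 0.1, -0.5]
gripper_width: 0.0271
grip_force: 35.4
rot units [ 0.044  -0.0006  0.0771]
lin units now [0.492 0.015 0.865] after turn [0.502 0.012 0.859]
```

```bash
python3 -m handwheel '[{"grip":1,"linear":[0,0,0],"angular":[0.011,-0.0001,0.0193]},{"grip":1,"linear":[0,0,0],"angular":[0.011,-0.0001,0.0193]},{"grip":1,"linear":[0,0,0],"angular":[0.011,-0.0001,0.0193]},{"grip":1,"linear":[0,0,0],"angular":[0.011,-0.0001,0.0193]},{"grip":1,"linear":[0.125,0.003,0.215],"angular":[0,0,0]},{"grip":1,"linear":[0.125,0.003,0.215],"angular":[0,0,0]},{"grip":1,"linear":[0.125,0.003,0.215],"angular":[0,0,0]},{"grip":1,"linear":[0.125,0.003,0.215],"angular":[0,0,0]},{"grip":1,"linear":[0,0,0],"angular":[0,0,0]}]'
python3 - <<'E'
from h import *
s=monitor.sense(); R=np.array(s['tcp_rot']); Rg=np.array([[-0.195,-0.93,-0.311],[-0.465,0.367,-0.806],[0.863,-0.013,-0.504]])
cap=R@Rg[2]; mid=s['ee_pos']-.019*R[:,2]-.004*cap; print('cap dir',cap.round(3),'mid est',mid.round(4))
for n in('top','wrist'):
    c=cal(n); im,d=vision.get_image(n); cv2.imwrite(f'pics/{n}4.png',im)
    H,S,V=cv2.split(cv2.cvtColor(im,cv2.COLOR_BGR2HSV))
    for nm,m in(('red',((H<8)|(H>172))&(S>190)&(V>130)),('blue',(H>100)&(H<130)&(S>120))):
        k,l,st,ce=cv2.connectedComponentsWithStats(m.astype(np.uint8))
        for i in range(1,k):
            if st[i,4]>25:
                Q=np.median(cloud(c,d,np.argwhere(l==i)[:,::-1]),0)
                if abs(Q[1])<.06 and .45<Q[0]<.7: print(n,nm,st[i],ce[i].round(1),Q.round(3))
go(None,[.5645,-.0095,.0365])
E
```

```text
time_s: 14.18
ee_pos: [0.5627, -0.01, 0.0985]
tcp_rot: [[0.863, 0.019, -0.506], [0.017, -1.0, -0.009], [-0.506, -0.0, -0.863]]
wrist_force: [-0.2, -0.3, -1.1]
gripper_width: 0.0271
grip_force: 35.4
cap dir [ 0.999  0.032 -0.002] mid est [ 0.5683 -0.0099  0.1149]
wrist red [ 217  137   80   94 5463] [258.3 180.7] [ 0.638 -0.009  0.118]
wrist blue [261  95  40  32 714] [280.4 110.1] [ 0.61  -0.021  0.041]
wrist blue [215  97  40  30 699] [234.7 110.7] [0.61  0.004 0.04 ]
lin units now [ 0.324 -0.009  0.551] after turn [ 0.324 -0.009  0.551]
```

View pics/wrist4.png

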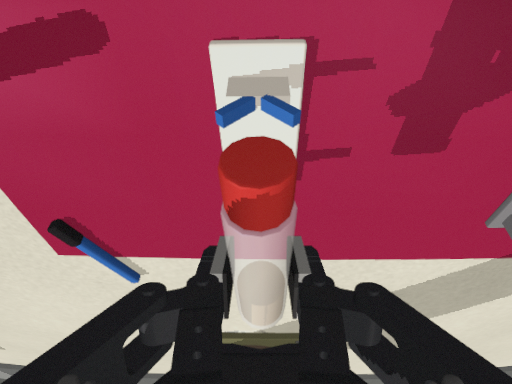

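The wrist view shows the vial centred over the cradle: cap at (258,181), far saddle straddling its axis at (234/280,110). Next I lower it.

```bash
python3 -m handwheel '[{"grip":1,"linear":[0.065,-0.002,0.11],"angular":[0,0,0]},{"grip":1,"linear":[0.065,-0.002,0.11],"angular":[0,0,0]},{"grip":1,"linear":[0.065,-0.002,0.11],"angular":[0,0,0]},{"grip":1,"linear":[0.065,-0.002,0.11],"angular":[0,0,0]},{"grip":1,"linear":[0.065,-0.002,0.11],"angular":[0,0,0]},{"grip":1,"linear":[0,0,0],"angular":[0,0,0]}]'
```

```text
time_s: 15.02
ee_pos: [0.5641, -0.0093, 0.036]
tcp_rot: [[0.864, 0.016, -0.503], [0.015, -1.0, -0.007], [-0.504, -0.002, -0.864]]
wrist_force: [-1.1, 3.2, 3.8]
gripper_width: 0.0267
grip_force: 37.1
```

```bash
python3 -m handwheel '[{"grip":1,"linear":[0.009,0,0.016],"angular":[0,0,0]},{"grip":1,"linear":[0,0,0],"angular":[0,0,0]}]'
```

```text
time_s: 15.28
ee_pos: [0.5641, -0.0093, 0.0359]
tcp_rot: [[0.864, 0.016, -0.503], [0.015, -1.0, -0.007], [-0.503, -0.002, -0.864]]
wrist_force: [-0.7, 3.0, 11.6]
gripper_width: 0.027
grip_force: 37.8
```

In contact with the saddles. Releasing and backing out along the tool.

```bash
python3 -m handwheel '[{"grip":0.2,"linear":[0,0,0],"angular":[0,0,0]},{"grip":0.0,"linear":[0,0,0],"angular":[0,0,0]},{"grip":-0.5,"linear":[0,0,0],"angular":[0,0,0]},{"grip":-1,"linear":[0,0,0],"angular":[0,0,0]},{"grip":-1,"linear":[0,0,0],"angular":[0,0,0]},{"grip":-1,"linear":[0,0,-0.2],"angular":[0,0,0]},{"grip":-1,"linear":[0,0,-0.4],"angular":[0,0,0]},{"grip":-1,"linear":[0,0,-0.4],"angular":[0,0,0]},{"grip":-1,"linear":[0,0,-0.5],"angular":[0,0,0]},{"grip":-1,"linear":[0,0,0],"angular":[0,0,0]}]'
python3 - <<'E'
from h import *
n='wrist'; c=cal(n); im,d=vision.get_image(n); cv2.imwrite('pics/wrist5.png',im)
H,S,V=cv2.split(cv2.cvtColor(im,cv2.COLOR_BGR2HSV))
for nm,m in(('red',((H<8)|(H>172))&(S>190)&(V>130)),('blue',(H>100)&(H<130)&(S>120))):
    k,l,st,ce=cv2.connectedComponentsWithStats(m.astype(np.uint8))
    for i in range(1,k):
        if st[i,4]>25:
            Q=cloud(c,d,np.argwhere(l==i)[:,::-1]); M=np.median(Q,0)
            if abs(M[1])<.06 and .45<M[0]<.7: print(n,nm,st[i],ce[i].round(1),M.round(3),np.percentile(Q,[2,98],axis=0).round(3).tolist())
go(tgt(np.pi*-.5-.028,0),[.56,-.27,.2])
E
```

```text
time_s: 16.52
ee_pos: [0.6432, -0.0093, 0.167]
tcp_rot: [[0.869, 0.016, -0.495], [0.014, -1.0, -0.009], [-0.495, 0.001, -0.869]]
wrist_force: [-0.5, -0.1, -0.3]
gripper_width: 0.0853
grip_force: 0.0
wrist red [243 117  30  37 612] [259.8 130.8] [ 0.639 -0.01   0.056] [[0.621, -0.018, 0.041], [0.64, 0.003, 0.062]]
wrist blue [233 143   9  14  82] [237.1 149.8] [0.61  0.01  0.045] [[0.605, 0.007, 0.039], [0.612, 0.013, 0.048]]
wrist blue [274 142  10  14  93] [278.3 149. ] [ 0.611 -0.026  0.045] [[0.606, -0.03, 0.038], [0.613, -0.022, 0.048]]
wrist blue [274 197   7  11  56] [276.7 202.7] [ 0.539 -0.029  0.045] [[0.535, -0.032, 0.04], [0.541, -0.026, 0.048]]
wrist blue [239 198   6  11  49] [241.8 203.5] [0.538 0.007 0.045] [[0.533, 0.005, 0.04], [0.54, 0.011, 0.048]]
rot units [0.0019 0.0831 0.0069]
lin units now [-0.915  2.595  0.124] after turn [-0.739  2.63  -0.35 ]
```

View pics/wrist5.png

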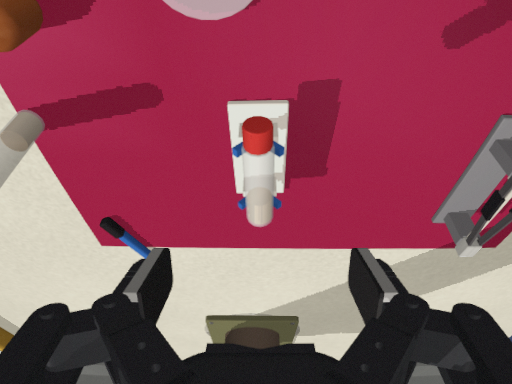

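The vial lies in both saddles with its cap, at pixel (259,131), overhanging the far end, centred near (0.629, -0.008). On to the forceps: I level the tool and travel above them.

```bash
python3 -m handwheel '[{"grip":-1,"linear":[0,0,0],"angular":[0.0006,0.0277,0.0023]},{"grip":-1,"linear":[0,0,0],"angular":[0.0006,0.0277,0.0023]},{"grip":-1,"linear":[0,0,0],"angular":[0.0006,0.0277,0.0023]},{"grip":-1,"linear":[-0.12,0.376,-0.05],"angular":[0,0,0]},{"grip":-1,"linear":[-0.12,0.376,-0.05],"angular":[0,0,0]},{"grip":-1,"linear":[-0.12,0.376,-0.05],"angular":[0,0,0]},{"grip":-1,"linear":[-0.12,0.376,-0.05],"angular":[0,0,0]},{"grip":-1,"linear":[-0.12,0.376,-0.05],"angular":[0,0,0]},{"grip":-1,"linear":[-0.12,0.376,-0.05],"angular":[0,0,0]},{"grip":-1,"linear":[-0.12,0.376,-0.05],"angular":[0,0,0]},{"grip":-1,"linear":[0,0,0],"angular":[0,0,0]}]'
python3 - <<'E'
from h import *
s=monitor.sense(); print(s['qpos'])
n='wrist'; c=cal(n); im,d=vision.get_image(n); cv2.imwrite('pics/wrist6.png',im); np.savez('pics/w6',im=im,d=d,R=c[2],t=c[3])
print(proj(c,[[.56,-.27,.055],[.55,-.27,.055]]))
H,S,V=cv2.split(cv2.cvtColor(im,cv2.COLOR_BGR2HSV))
k,l,st,ce=cv2.connectedComponentsWithStats((((V<60))&(d>.15)).astype(np.uint8))
for i in range(1,k):
    if st[i,4]>60: M=np.median(cloud(c,d,np.argwhere(l==i)[:,::-1]),0); print(st[i],ce[i].round(1),M.round(3))
E
```

```text
time_s: 17.95
ee_pos: [0.5462, -0.2718, 0.1978]
tcp_rot: [[0.999, -0.032, -0.007], [-0.032, -0.999, 0.0], [-0.007, 0.0, -1.0]]
wrist_force: [-0.0, 0.5, -0.1]
gripper_width: 0.0854
grip_force: 0.0
[-0.52889223  0.38410708  1.47345879 -0.00346729  1.28998933  1.07457341]
[[257.45252446 162.79380821]
 [257.81365221 173.08316836]]
[276 157   7  36 143] [279.2 174.6] [ 0.548 -0.29   0.061]
[236 158   9  36 146] [240.  175.8] [ 0.55  -0.253  0.061]
```

View pics/wrist6.png

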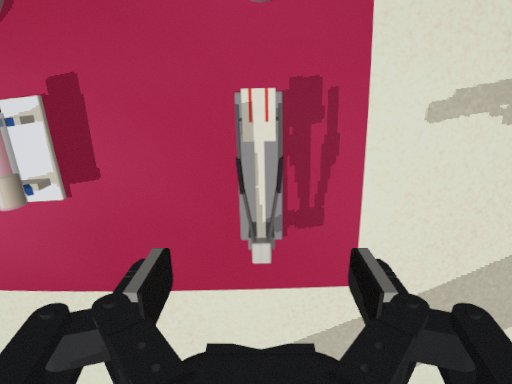

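The grips are at (240,176) and (279,175), so thumb_mid is about (0.549, -0.272, 0.055). The tool is already aligned laterally, so I descend.

```bash
python3 -m handwheel '[{"grip":-1,"linear":[0.02,0,0.35],"angular":[0,0,0]},{"grip":-1,"linear":[0.02,0,0.35],"angular":[0,0,0]},{"grip":-1,"linear":[0,0,0.35],"angular":[0,0,0]},{"grip":-1,"linear":[0,0,0.25],"angular":[0,0,0]},{"grip":-1,"linear":[0,0,0.2],"angular":[0,0,0]},{"grip":-1,"linear":[0,0,0.13],"angular":[0,0,0]},{"grip":-1,"linear":[0,0,0],"angular":[0,0,0]}]' 20
python3 - <<'E'
from h import *
s=monitor.sense()
for n in('wrist','top'):
    c=cal(n); im,d=vision.get_image(n); 
    P=proj(c,[[.549,-.272,.055]])[0]; print(n,P)
    if n=='wrist': cv2.imwrite('pics/wrist7.png',im)
E
```

```text
time_s: 18.88
ee_pos: [0.5508, -0.2685, 0.0347]
tcp_rot: [[1.0, -0.027, -0.007], [-0.027, -1.0, 0.002], [-0.007, -0.001, -1.0]]
wrist_force: [0.1, -0.3, -0.0]
gripper_width: 0.0854
grip_force: 0.0
wrist [267.24798685 277.0777809 ]
top [361.55128528 194.15099765]
```

```bash
python3 -m handwheel '[{"grip":-1,"linear":[0,0.035,0],"angular":[0,0,0]},{"grip":-0.5,"linear":[0,0,0],"angular":[0,0,0]},{"grip":-0.1,"linear":[0,0,0],"angular":[0,0,0]},{"grip":0.05,"linear":[0,0,0],"angular":[0,0,0]},{"grip":0.05,"linear":[0,0,0],"angular":[0,0,0]},{"grip":0.05,"linear":[0,0,0],"angular":[0,0,0]},{"grip":0.05,"linear":[0,0,0],"angular":[0,0,0]}]' 20
python3 -m handwheel '[{"grip":0.1,"linear":[0,0,0],"angular":[0,0,0]},{"grip":0.15,"linear":[0,0,0],"angular":[0,0,0]},{"grip":0.15,"linear":[0,0,0],"angular":[0,0,0]},{"grip":0.15,"linear":[0,0,0],"angular":[0,0,0]}]' 20
```

```text
time_s: 19.85
ee_pos: [0.5517, -0.2733, 0.0361]
tcp_rot: [[1.0, -0.028, -0.004], [-0.028, -1.0, -0.0], [-0.004, 0.0, -1.0]]
wrist_force: [0.8, 2.2, 1.8]
gripper_width: 0.0407
grip_force: 1.1
time_s: 20.35
ee_pos: [0.5519, -0.2735, 0.0363]
tcp_rot: [[1.0, -0.028, -0.004], [-0.028, -1.0, -0.0], [-0.004, 0.001, -1.0]]
wrist_force: [0.7, 2.5, 3.8]
gripper_width: 0.0361
grip_force: 2.6
```

The opening follows the command. I squeeze a little more, then lift straight up.

```bash
python3 -m handwheel '[{"grip":0.2,"linear":[0,0,0],"angular":[0,0,0]},{"grip":0.26,"linear":[0,0,0],"angular":[0,0,0]},{"grip":0.26,"linear":[0,0,0],"angular":[0,0,0]},{"grip":0.26,"linear":[0,0,0],"angular":[0,0,0]},{"grip":0.26,"linear":[0,0,-0.05],"angular":[0,0,0]},{"grip":0.26,"linear":[0,0,-0.1],"angular":[0,0,0]},{"grip":0.26,"linear":[0,0,-0.15],"angular":[0,0,0]},{"grip":0.26,"linear":[0,0,-0.25],"angular":[0,0,0]},{"grip":0.26,"linear":[0,0,-0.25],"angular":[0,0,0]},{"grip":0.26,"linear":[0,0,-0.2],"angular":[0,0,0]},{"grip":0.26,"linear":[0,0,0],"angular":[0,0,0]},{"grip":0.26,"linear":[0,0,0],"angular":[0,0,0]}]' 20
python3 -m handwheel '[{"grip":0.3,"linear":[0,0,0],"angular":[0,0,0]},{"grip":0.34,"linear":[0,0,0],"angular":[0,0,0]},{"grip":0.34,"linear":[0,0,0],"angular":[0,0,0]},{"grip":0.34,"linear":[0,0,0],"angular":[0,0,0]}]'
python3 - <<'E'
from h import *
n='wrist'; c=cal(n); im,d=vision.get_image(n); np.savez('pics/w8',im=im,d=d,R=c[2],t=c[3])
cv2.imwrite('pics/w8.png',np.hstack([cv2.resize(im,(448,336)),cv2.resize(im[130:298,180:340],(320,336),interpolation=cv2.INTER_CUBIC)]))
s=monitor.sense(); R=np.array(s['tcp_rot']); th=s['ee_pos']-.019*R[:,2]; print(s['qpos'],th,proj(c,[th,th+.065*R[:,0],th+.065*R[:,0]+.006*R[:,1],th+.065*R[:,0]-.006*R[:,1]]).round(1).tolist())
E
```

```text
time_s: 21.85
ee_pos: [0.5517, -0.2733, 0.1359]
tcp_rot: [[1.0, -0.028, -0.005], [-0.028, -1.0, -0.0], [-0.005, 0.0, -1.0]]
wrist_force: [-0.4, 0.9, -0.3]
gripper_width: 0.0312
grip_force: 4.3
time_s: 22.35
ee_pos: [0.5521, -0.2734, 0.1359]
tcp_rot: [[1.0, -0.028, -0.005], [-0.028, -1.0, -0.0], [-0.005, 0.0, -1.0]]
wrist_force: [-0.9, 0.0, -1.2]
gripper_width: 0.0286
grip_force: 6.1
[-0.52690501  0.44647961  1.54003994 -0.00272548  1.1588348   1.07292089] [ 0.55223049 -0.27346529  0.15498555] [[259.7, 272.1], [259.7, 127.9], [275.0, 127.9], [244.3, 127.9]]
```

View pics/w8.png

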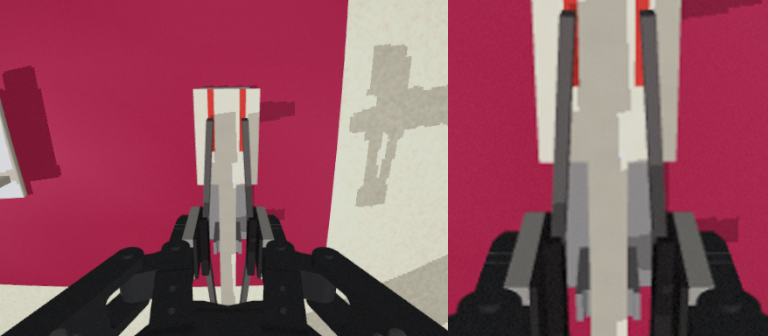

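The blade tips stand on the red marks at about (210,120) and (243,120), and the forceps look level. I take up the last half millimetre and carry them over to the cap.

```bash
python3 -m handwheel '[{"grip":0.35,"linear":[0,-0.1,0],"angular":[0,0,0]},{"grip":0.355,"linear":[0,-0.2,0],"angular":[0,0,0]},{"grip":0.355,"linear":[0.01,-0.3,0],"angular":[0,0,0]},{"grip":0.355,"linear":[0.01,-0.3,0],"angular":[0,0,0]},{"grip":0.355,"linear":[0.01,-0.35,0],"angular":[0,0,0]},{"grip":0.355,"linear":[0.01,-0.35,0],"angular":[0,0,0]},{"grip":0.355,"linear":[0.01,-0.35,0],"angular":[0,0,0]},{"grip":0.355,"linear":[0.01,-0.3,0],"angular":[0,0,0]},{"grip":0.355,"linear":[0.01,-0.25,0],"angular":[0,0,0]},{"grip":0.355,"linear":[0,-0.12,0],"angular":[0,0,0]},{"grip":0.355,"linear":[0,-0.05,0],"angular":[0,0,0]},{"grip":0.355,"linear":[0,0,0],"angular":[0,0,0]}]'
python3 - <<'E'
from h import *
n='wrist'; c=cal(n); im,d=vision.get_image(n); np.savez('pics/w9',im=im,d=d,R=c[2],t=c[3])
H,S,V=cv2.split(cv2.cvtColor(im,cv2.COLOR_BGR2HSV)); m=((H<8)|(H>172))&(S>190)&(V>130)
k,l,st,ce=cv2.connectedComponentsWithStats(m.astype(np.uint8))
for i in range(1,k):
    if st[i,4]>40: Q=cloud(c,d,np.argwhere(l==i)[:,::-1]); print(st[i],ce[i].round(1),np.median(Q,0).round(3),np.percentile(Q,[3,97],axis=0).round(3).tolist())
cv2.imwrite('pics/w9.png',cv2.resize(im[90:250,180:340],(600,600),interpolation=cv2.INTER_CUBIC))
E
```

```text
time_s: 23.9
ee_pos: [0.5665, -0.0068, 0.136]
tcp_rot: [[1.0, -0.028, -0.004], [-0.028, -1.0, -0.001], [-0.004, 0.001, -1.0]]
wrist_force: [-0.2, -0.7, -0.2]
gripper_width: 0.0275
grip_force: 6.5
```

View pics/w9.png

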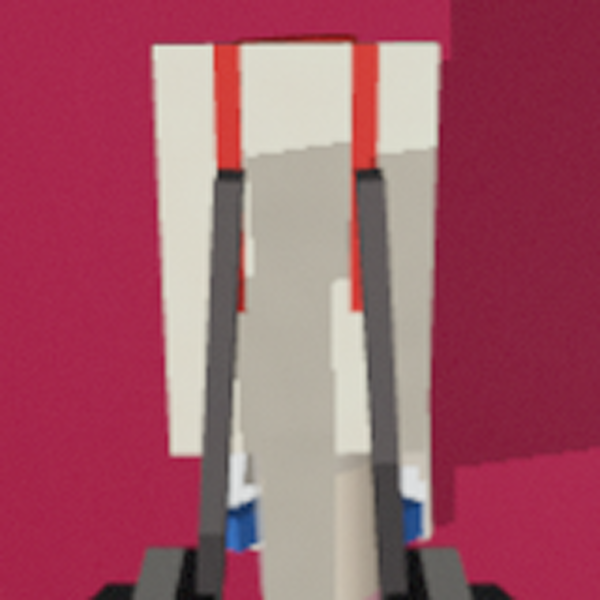

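The tips sit on the marks; their inner faces at x=243 and 357 give a gap of about 12 mm. The cap's end peeks out centred at the leaf's front, so marks_mid is over the cap. I lower 40 mm and hold.

```bash
python3 -m handwheel '[{"grip":0.35,"linear":[0,0,0.05],"angular":[0,0,0]},{"grip":0.35,"linear":[0,0,0.1],"angular":[0,0,0]},{"grip":0.35,"linear":[0,0,0.1],"angular":[0,0,0]},{"grip":0.35,"linear":[0,0,0.1],"angular":[0,0,0]},{"grip":0.35,"linear":[0,0,0.05],"angular":[0,0,0]},{"grip":0.35,"linear":[0,0,0],"angular":[0,0,0]},{"grip":0.35,"linear":[0,0,0],"angular":[0,0,0]}]'
for i in 1 2; do :; done
python3 -m handwheel '[{"grip":0.35,"linear":[0,0,0],"angular":[0,0,0]},{"grip":0.35,"linear":[0,0,0],"angular":[0,0,0]},{"grip":0.35,"linear":[0,0,0],"angular":[0,0,0]},{"grip":0.35,"linear":[0,0,0],"angular":[0,0,0]},{"grip":0.35,"linear":[0,0,0],"angular":[0,0,0]},{"grip":0.35,"linear":[0,0,0],"angular":[0,0,0]},{"grip":0.35,"linear":[0,0,0],"angular":[0,0,0]},{"grip":0.35,"linear":[0,0,0],"angular":[0,0,0]},{"grip":0.35,"linear":[0,0,0],"angular":[0,0,0]},{"grip":0.35,"linear":[0,0,0],"angular":[0,0,0]},{"grip":0.35,"linear":[0,0,0],"angular":[0,0,0]},{"grip":0.35,"linear":[0,0,0],"angular":[0,0,0]}]'
python3 -m handwheel '[{"grip":0.35,"linear":[0,0,0],"angular":[0,0,0]},{"grip":0.35,"linear":[0,0,0],"angular":[0,0,0]},{"grip":0.35,"linear":[0,0,0],"angular":[0,0,0]},{"grip":0.35,"linear":[0,0,0],"angular":[0,0,0]},{"grip":0.35,"linear":[0,0,0],"angular":[0,0,0]},{"grip":0.35,"linear":[0,0,0],"angular":[0,0,0]},{"grip":0.35,"linear":[0,0,0],"angular":[0,0,0]},{"grip":0.35,"linear":[0,0,0],"angular":[0,0,0]},{"grip":0.35,"linear":[0,0,0],"angular":[0,0,0]},{"grip":0.35,"linear":[0,0,0],"angular":[0,0,0]},{"grip":0.35,"linear":[0,0,0],"angular":[0,0,0]},{"grip":0.35,"linear":[0,0,0],"angular":[0,0,0]}]'
python3 - <<'E'
from h import *
n='wrist'; c=cal(n); im,d=vision.get_image(n)
s=monitor.sense(); R=np.array(s['tcp_rot'])
H,S,V=cv2.split(cv2.cvtColor(im,cv2.COLOR_BGR2HSV)); m=((S<60)&(V>110)&(d>.05)&(d<.3)).astype(np.uint8)
k,l,st,ce=cv2.connectedComponentsWithStats(m)
for i in range(1,k):
    if st[i,4]>300: Q=cloud(c,d,np.argwhere(l==i)[:,::-1]); print(st[i],np.percentile(Q,[3,50,97],axis=0).round(3).tolist())
f,d2=vision.get_image('scene'); cv2.imwrite('pics/fin.png',cv2.resize(f[160:290,100:320],(660,390)))
E
```

```text
time_s: 24.82
ee_pos: [0.5667, -0.0068, 0.0962]
tcp_rot: [[1.0, -0.028, -0.004], [-0.028, -1.0, -0.0], [-0.004, 0.0, -1.0]]
wrist_force: [0.2, -0.3, -0.6]
gripper_width: 0.0278
grip_force: 6.4
time_s: 26.32
ee_pos: [0.5664, -0.0068, 0.096]
tcp_rot: [[1.0, -0.028, -0.004], [-0.028, -1.0, -0.0], [-0.004, 0.0, -1.0]]
wrist_force: [0.2, -0.3, 0.2]
gripper_width: 0.0275
grip_force: 6.4
time_s: 27.82
ee_pos: [0.5664, -0.0068, 0.096]
tcp_rot: [[1.0, -0.028, -0.004], [-0.028, -1.0, -0.0], [-0.004, 0.0, -1.0]]
wrist_force: [-0.9, 0.4, -0.9]
gripper_width: 0.0276
grip_force: 6.4
[  221   101    91   248 12064] [[0.524, -0.035, 0.007], [0.602, -0.008, 0.107], [0.639, 0.007, 0.119]]
[209 236  19  47 432] [[0.575, 0.009, 0.102], [0.578, 0.011, 0.122], [0.579, 0.013, 0.133]]
[   0  238   36  102 1678] [[0.418, 0.231, -0.002], [0.453, 0.241, -0.001], [0.513, 0.264, 0.0]]
```

View pics/fin.png

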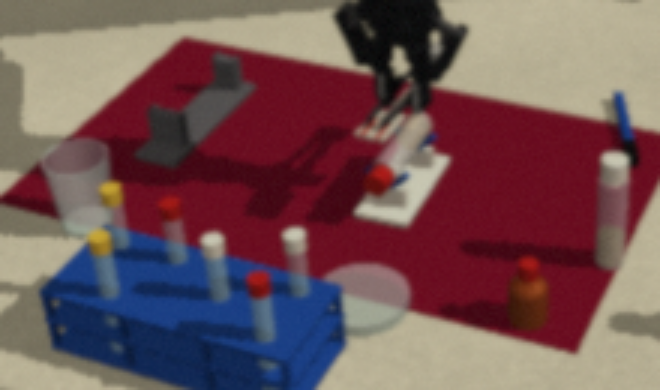

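The final scene view shows the vial in the cradle at (400,155), the forceps held level above it, the rest empty at (195,110), and the bystanders standing where they were. Grip force has been steady at 6.4 N for over 2 s, so I'm handing the job in.

```bash
python3 -c "
from station import job
print(job.sign_off())"
```

```text
the job is handed in; nothing more can be done
None
```

I laid the vial on its side in the cradle and let go, and handed the job in at about 28 s still holding the forceps level over the red cap, tips about 12 mm apart at the marks; the bystanders looked undisturbed in the last view, but sign-off gave no verdict.

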